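# Turn the pencil block and hold the stamp pressed

### The job

The wooden pencil block standing loose in the stamping jig has already been stamped on one side. Turn it so that the side nearest its pencil hole faces the stamp, standing flat on the board, centred on the stamp, its back towards the bent metal fence; then push the stamp's upright paddle so that the stamp presses the block squarely against the fence with about 10 N (cushion spring squeezed about half-way), and finish while still holding it pressed like that, no longer touching the block itself. Leave the flower pot, the trowel and the jar where they are.

Things in the scene. Friction and masses are not known exactly. Their poses are not given: they have to be found in the camera images.
- jig: Plywood board 310 x 160 x 12 mm, fixed to the table; origin under its centre at table height, +x = the way the stamp is pushed, z up. Place and yaw vary. The block's bay lies on the board between stamp and fence. A fixed wooden guide block for the plunger rod fills x = -50 to -16 mm, 50 mm wide, top at z = 50 mm.
- fence (a point): Centre of the flat fence face that looks to the stamp, at jig x = 125 mm, y = 0, z = 36 mm: the upright of a bent aluminium bracket, 110 mm wide, 5 mm thick, top 52 mm above the table. Axes as the jig's.
- plunger: Sliding plunger: upright wooden paddle on a 14 mm steel rod (rod height z = 36 mm) running through the guide block. Its origin and axes coincide with the jig's when released; pushed, it moves along the jig's +x, up to 75 mm. A return spring pushes it back when let go (1 N released, plus 50 N/m of travel).
- paddle (a point): Centre of the paddle's outer face, the one to push, at x = -140 mm, z = 54.5 mm in the plunger's frame; moves with the plunger. The paddle is 14 mm thick (inner face at x = -126 mm), 60 mm wide, from z = 15 to 94 mm.
- stamp: Stamp head at the plunger's front: plate 36 mm wide, z = 19 to 53 mm, rubber face at x = 30 mm in its own frame. A cushion spring lies behind it: origin and axes coincide with the plunger's while it touches nothing; once it bears on something its origin lags the plunger's (along -x) by 1 mm per 0.7 N of stamp force, at most 26 mm. 10 N is about 14 mm.
- block: Loose wooden pencil block, 60 (x) x 50 (y) x 80 mm tall, about 0.13 kg; origin at the centre of its underside. Its one 26 mm hole in the top, 65 mm deep, is off-centre at x = -10 mm; the -x side, nearest the hole, is to be stamped. The -y side has a dark leaf print. It starts in the bay with the hole side turned to the jig's +y, give or take 0.5 rad.
- block_face (a point): Point in the middle of the width of the side to be stamped (the block's -x side), 24 mm above the block's underside, level with the stamp's centre.
- pot: Loose empty terracotta flower pot, 84 mm across, 80 mm tall, upright, on the jig's -y side; origin at the centre of its underside. Bystander.
- trowel: Loose hand trowel lying on the table on the jig's -y side, 265 mm long, along its x: black handle to -x (-120 to -10 mm), steel blade 58 mm wide to +x (30 to 145 mm), up to 26 mm high; origin at table level. Bystander.
- jar: Loose closed glass jar with a white lid, 60 mm across, 75 mm tall, beyond the fence end of the jig; origin at the centre of its underside. Bystander.
Not all that is in view belongs to the job. Several things have the shape of the block; the one meant has the colours described above.

How it is judged:
By the outcome, as a careful person would: the job done as asked, in the order asked, and still so for the second after the job is handed in, while the arm keeps its last pose, push and grip.
It also fails if it takes over 43 s, if anything falls off the work surface, if the arm or the gripper's body presses on something with over 40 N, if the wrist force passes 120 N, or if a joint passes its speed limit or range.

### The arm

A 6-joint arm with a two-finger parallel gripper is mounted at the origin on the work surface. World frame = base frame: x ahead of the robot, y to its left, z up, the work surface at z = 0. Lengths are in mm, angles in rad, forces in N, time in s.
With the tool pointing down it reaches from about 275 to 1000 mm from the base axis. Payload 8.4 kg.
Tool frame: the origin (TCP) lies midway between the tips of the shut fingers; the grasp point (between the pads) lies grip_depth behind it (grip_depth is the distance from the TCP to the grasp point, in mm); z points along the fingers, y is the line along which they close (so a half turn about z gives the same grasp; the last joint's range is limited). The gripper opens to 85 mm and grips with 20 to 120 N. Pads are 22 mm wide; open, the fingers measure 114 mm over their backs; the gripper's body (76 mm by 85 mm) begins 54 mm behind the grasp point. The pads swing forward as they close: fully open they stand 13 mm farther back than shut.
Start: joints at [1.107, 0.353, 1.633, -0, 1.155, -0.002], TCP at [278.474, 559.536, 231.281] pointing down, gripper open.
Joint ranges: [-2.63, 2.63], [-0.92, 2.1], [0.06, 2.66], [-1.3, 4.44], [0, 2.69], [-3.02, 3.02]. Speed limits (rad/s): [2.22, 2.22, 2.79, 3.14, 3.14, 3.14].

### API

Orientations are given as [roll, pitch, yaw] about the fixed x, y, z axes, in that order (R = Rz(yaw) Ry(pitch) Rx(roll)).
In Python, from rig import * gives the robot as it stands.
- The arm moves only by the shell command python3 -m creep 'ROWS' [FORCE]. ROWS is JSON, a list of rows, each an object of numbers: "x", "y", "z": the shift along the tool's x, y, z in mm; "rx", "ry", "rz": the turn, a rotation vector about the tool's x, y, z in rad; "hand": the finger opening in mm, from 0 to 85.4. A call has 1 to 20 rows; each row shifts and turns the commanded pose from where the row before left it, along the tool's axes as they then stand; what a row does not reach is not made up. A row lasts 1/8 s, in which the tool goes at most 62.5 mm and 10.7 degrees, less where a joint would pass 70% of its speed; a pose out of reach is approached as far as the arm can. A call with a gripper value outside its range is refused whole. The fingers move at their own pace and stop on an object; FORCE is the grip in N (left out, the last holds). Time passes only in rows, so rows that do not move let the fingers close. It gives the time, the measured TCP pose, the force, the opening and the grip force at its end, in the units of the state.
- sense(): the state, without advancing time (a new reading comes with each control period).
- grab_frame(name): name is "scene" or "top"; returns the picture (400x640x3 uint8, red, green, blue); there is no depth.
- get_calibration(name): a dict with "K" (3x3 intrinsics, pixels), "k1" (the pictures are not rectified: a ray, as slopes to the right and down, at radius r is drawn at 1 + k1 r^2 times it, then the intrinsics apply), "R" (3x3) and "t" (3): a world point X has camera coordinates R X + t. Camera axes: x right, y down, z forward; pixel columns grow to the right and rows downward; lengths in mm; the calibration is good to about 2 mm. A picture is of the moment at which its call begins. get_calibration takes no time and is no camera call.
- sign_off(): hands the job in; it is judged then, once.
The state is a dict: "clock": time; "qpos": joint angles; "qvel": joint speeds; "joint_efforts": joint torques, N m; "eef_pos": TCP position; "tcp_rot": TCP orientation; "contact_force": force on the tool from outside, world axes, zero at the start; "wrist_torque": the same for the moment, N m; "opening": opening from 0.0 (shut) to 1.0 (fully open); "grasp_force": force on a finger pad.
Only numpy, scipy, OpenCV 4.12 (cv2) and the standard library are available. Lean on these libraries where they do the work, as an engineer would, in place of code of your own. Each camera call takes 0.05 s, during which the arm holds its last target. There are 200 camera calls.

## Working session

There is one attempt and no reset: what is moved stays moved. The work goes in short steps, Python scripts to look and compute and a shell command to move; the robot and the scene stay as the last step left them, time stands still between calls to the robot, and variables do not carry over. Pictures are saved under pics/ and viewed, at most 10 in all, crops included, and the job is handed in when it is done.

```bash
mkdir -p pics; cat > h.py <<'E'
from rig import *
import numpy as np, cv2
def ray(cam,u,v):
    c=get_calibration(cam);K=np.array(c["K"]);R=np.array(c["R"]);t=np.array(c["t"])
    d=np.array([(u-K[0,2])/K[0,0],(v-K[1,2])/K[1,1]]);s=d.copy()
    for _ in range(30): s=d/(1+c["k1"]*(s@s))
    return -R.T@t, R.T@np.array([s[0],s[1],1])
def at(cam,u,v,z):
    o,d=ray(cam,u,v); return o+d*(z-o[2])/d[2]
def proj(cam,X):
    c=get_calibration(cam);p=np.array(c["R"])@np.array(X,float)+np.array(c["t"]);s=p[:2]/p[2]
    s=s*(1+c["k1"]*(s@s)); K=np.array(c["K"]);return (K@[s[0],s[1],1])[:2]
def snap(cam,name,box=None,k=1):
    im=cv2.cvtColor(grab_frame(cam),cv2.COLOR_RGB2BGR)
    if box: im=im[box[1]:box[3],box[0]:box[2]]
    if k!=1: im=cv2.resize(im,None,fx=k,fy=k,interpolation=cv2.INTER_CUBIC)
    cv2.imwrite('pics/'+name+'.png',im)
E
python3 -c "
from h import *
snap('scene','s1');snap('top','t1');print(sense())
for c in('scene','top'):print(get_calibration(c))
import rig;print([n for n in dir(rig) if n[0]!='_'])
try: print(grip_depth)
except Exception as e: print(e)"
```

```text
{'clock': 0.1, 'qpos': array([ 1.10660274e+00,  3.53571165e-01,  1.63407815e+00, -2.25248357e-05,
        1.15521294e+00, -2.38564350e-03]), 'qvel': array([ 0.0002814 , -0.00256212, -0.00208329, -0.00026904,  0.00123515,
       -0.00023514]), 'joint_efforts': array([ 2.47289036e-04, -6.06355691e+01, -3.42819214e+01,  1.62199813e-04,
        3.93360664e-03,  2.93313508e-05]), 'eef_pos': array([278.27985673, 559.13553671, 230.63371583]), 'tcp_rot': array([-3.14032300e+00,  1.75671041e-05,  2.67979383e+00]), 'contact_force': array([-0.32449671,  0.42124936, -0.22950534]), 'wrist_torque': array([-0.00166935,  0.02151993,  0.01796854]), 'grasp_force': 0.0, 'opening': 0.9962751241602125}
{'K': array([[469.96876524,   0.        , 328.70892231],
       [  0.        , 469.96876524, 200.00413643],
       [  0.        ,   0.        ,   1.        ]]), 'k1': 0.03752892413296331, 'R': array([[-0.37658841,  0.9263716 ,  0.00410258],
       [ 0.76703706,  0.31429294, -0.5593515 ],
       [-0.51945675, -0.20749846, -0.82892043]]), 't': array([ 147.58153418, -428.50939618, 1278.14236354])}
{'K': array([[411.63966763,   0.        , 323.83392519],
       [  0.        , 411.63966763, 197.16159928],
       [  0.        ,   0.        ,   1.        ]]), 'k1': 0.020083173807780755, 'R': array([[ 0.02266125, -0.99894163,  0.04002618],
       [-0.9840486 , -0.02935389, -0.17546139],
       [ 0.17645061, -0.03541153, -0.98367231]]), 't': array([ 36.76217101, 568.01355922, 909.21838522])}
['MotionError', 'get_calibration', 'grab_frame', 'grip_depth', 'sense', 'sign_off']
18.700000000000003
```

View pics/s1.png

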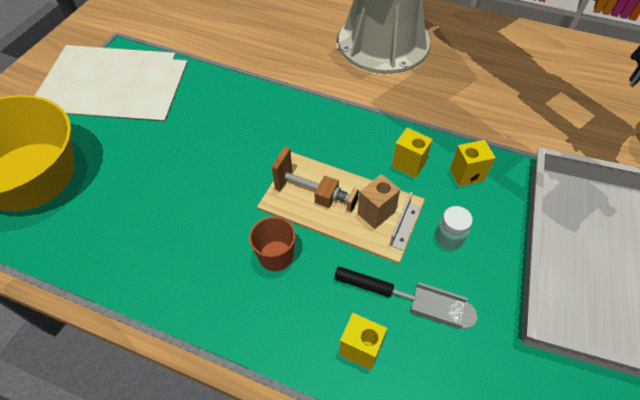

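View pics/t1.png

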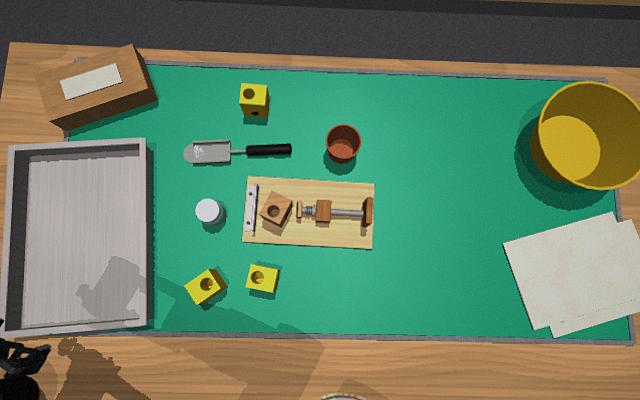

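The only wooden block is at top (276,209) / scene (379,201). The lookalikes are yellow: top (253,98), (206,287), (262,278). The large brown box at top (97,87) is not the block either. I'll check the choice in a close crop.

```bash
python3 -c "
from h import *
snap('top','t2',(235,165,385,260),5.3)
snap('scene','s2',(250,140,430,265),4.4)"
```

```text
(no output)
```

View pics/t2.png

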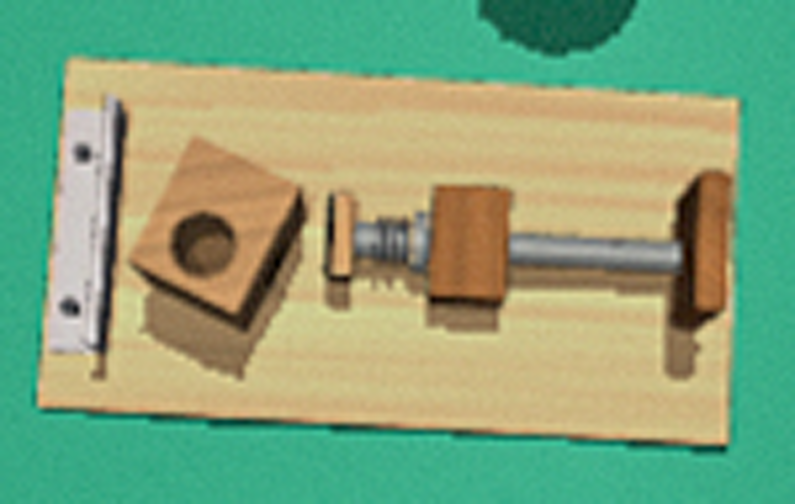

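View pics/s2.png

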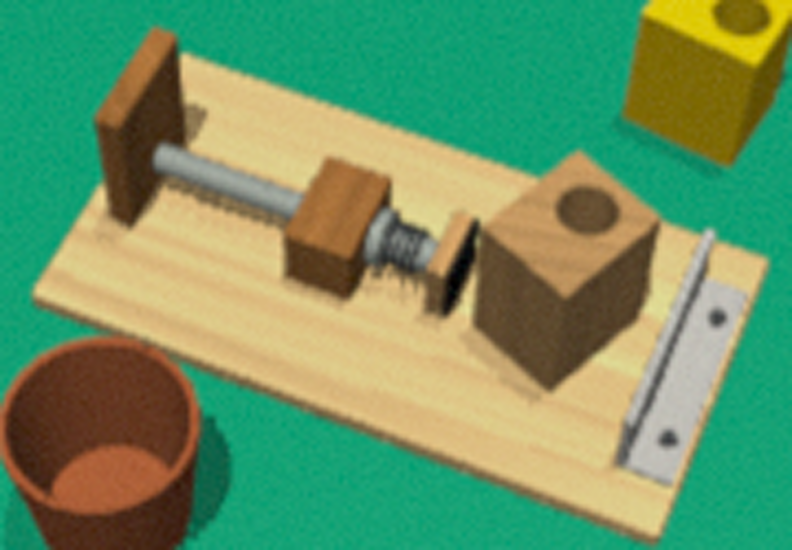

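The crops show the wooden block with its hole towards the lower left (the jig's +y side). Crop corners of the block top: (193,136), (303,192), (243,328), (130,262). Board corners: (68,58), (740,98), (728,445), (38,408).

```bash
python3 -c "
from h import *
np.set_printoptions(precision=1,suppress=True)
T=lambda u,v,z:at('top',235+u/5.3,165+v/5.3,z)
S=lambda u,v,z:at('scene',250+u/4.4,140+v/4.4,z)
b=np.array([T(*p,12) for p in[(68,58),(740,98),(728,445),(38,408)]]);print(b,b.mean(0))
print([np.linalg.norm(b[i]-b[i-1]) for i in range(4)])
d=(b[0]+b[3]-b[1]-b[2]);print('jig yaw',np.arctan2(d[1],d[0]))
bs=np.array([S(*p,12) for p in[(660,540),(33,292),(185,55),(768,262)]]);print(bs,bs.mean(0));d=(bs[0]+bs[3]-bs[1]-bs[2]);print('jig yaw s',np.arctan2(d[1],d[0]))
k=np.array([T(*p,92) for p in[(193,136),(303,192),(243,328),(130,262)]]);print(k,k.mean(0),[np.linalg.norm(k[i]-k[i-1]) for i in range(4)])
print('hole',T(205,245,92))
ks=np.array([S(*p,92) for p in[(565,298),(482,226),(578,151),(659,218)]]);print(ks,ks.mean(0),[np.linalg.norm(ks[i]-ks[i-1]) for i in range(4)],'hole',S(588,210,92))
for K in(k,ks):
  d=(K[0]+K[1]-K[2]-K[3]);print('block yaw',np.arctan2(d[1],d[0]))
print('paddle top',T(712,173,94),T(710,315,94),S(160,30,94),S(105,122,94))
print('fence top',T(122,100,52),T(100,350,52),S(710,232,52),S(625,430,52))
s=sense();from scipy.spatial.transform import Rotation as Ro
print(Ro.from_euler('xyz',s['tcp_rot']).as_matrix())
"
```

```text
[[620.3 235.8  12. ]
 [611.3 -73.3  12. ]
 [451.9 -68.   12. ]
 [460.7 240.2  12. ]] [536.   83.7  12. ]
[np.float64(159.6966533356138), np.float64(309.2033896225941), np.float64(159.44191815664666), np.float64(308.32950078229123)]
jig yaw 1.5419648244075495
[[624.2 240.5  12. ]
 [612.3 -68.   12. ]
 [455.3 -62.2  12. ]
 [466.  244.5  12. ]] [539.4  88.7  12. ]
jig yaw s 1.5341252625385065
[[570.4 169.8  92. ]
 [548.  123.1  92. ]
 [490.4 145.7  92. ]
 [516.6 193.3  92. ]] [531.4 158.   92. ] [np.float64(58.75762660651004), np.float64(51.843996173457086), np.float64(61.844116441163806), np.float64(54.363447121007376)]
hole [524.5 162.8  92. ]
[[573.6 172.5  92. ]
 [552.1 127.7  92. ]
 [498.2 153.   92. ]
 [519.3 196.7  92. ]] [535.8 162.5  92. ] [np.float64(59.494775761446526), np.float64(49.75583528722156), np.float64(59.60308794692428), np.float64(48.61468264131731)] hole [526.9 167.1  92. ]
block yaw -0.3926490615399018
block yaw -0.4286702555143895
paddle top [560.8 -48.2  94. ] [500.8 -47.6  94. ] [506.4 -45.9  94. ] [564.  -45.9  94. ]
fence top [593.2 205.2  52. ] [483.5 209.   52. ] [488.9 216.7  52. ] [601.3 212.6  52. ]
[[-0.9  0.4 -0. ]
 [ 0.4  0.9 -0. ]
 [-0.  -0.  -1. ]]
```

Two-camera averages: jig at (537.5, 86), yaw 1.538; block at (533.5, 160), yaw -0.41. The sizes agree to 2–4 mm. The block has to turn +1.95 rad about world z. I'll grasp it across its y sides with the hand half-turned, which keeps the last joint in range.

```bash
r='x'; python3 -m creep '[{"x":-37,"y":-22,"hand":85},{"x":-37,"y":-22},{"x":-37,"y":-22},{"x":-37,"y":-22},{"x":-37,"y":-22},{"x":-37,"y":-22},{"x":-37,"y":-22},{"x":-37,"y":-22},{"x":-37,"y":-22},{"x":-37,"y":-22},{"x":-37,"y":-22},{"rz":0.18},{"rz":0.18},{"rz":0.18},{"rz":0.18},{"rz":0.18},{"rz":0.18},{"rz":0.18},{"rz":0.18}]' 40; python3 -m creep '[{"rz":0.18},{"rz":0.18},{"rz":0.18},{"rz":0.18},{"rz":0.18},{"rz":0.18},{"rz":0.18},{"rz":0.18},{"rz":0.18},{},{}]'; python3 -c "
from h import *
s=sense();print(s['qpos'],s['tcp_rot'])"
```

```text
[ 1.10658227e+00  3.53403491e-01  1.63385992e+00 -3.57183053e-06
  1.15513721e+00 -2.38946361e-03] [-3.14078468e+00  1.33590555e-06  2.67976950e+00]schema error: expected keys x, y, z, rx, ry, rz, hand
schema error: expected keys x, y, z, rx, ry, rz, hand
```

Every row seems to need all the keys, so I'll write them out in full.

```bash
python3 -m creep '[{"x":-37,"y":-22,"z":0,"rx":0,"ry":0,"rz":0,"hand":85},{"x":-37,"y":-22,"z":0,"rx":0,"ry":0,"rz":0,"hand":85},{"x":-37,"y":-22,"z":0,"rx":0,"ry":0,"rz":0,"hand":85},{"x":-37,"y":-22,"z":0,"rx":0,"ry":0,"rz":0,"hand":85},{"x":-37,"y":-22,"z":0,"rx":0,"ry":0,"rz":0,"hand":85},{"x":-37,"y":-22,"z":0,"rx":0,"ry":0,"rz":0,"hand":85},{"x":-37,"y":-22,"z":0,"rx":0,"ry":0,"rz":0,"hand":85},{"x":-37,"y":-22,"z":0,"rx":0,"ry":0,"rz":0,"hand":85},{"x":-37,"y":-22,"z":0,"rx":0,"ry":0,"rz":0,"hand":85},{"x":-37,"y":-22,"z":0,"rx":0,"ry":0,"rz":0,"hand":85},{"x":-37,"y":-22,"z":0,"rx":0,"ry":0,"rz":0,"hand":85}]' 40; python3 -m creep '[{"x":0,"y":0,"z":0,"rx":0,"ry":0,"rz":0.18,"hand":85},{"x":0,"y":0,"z":0,"rx":0,"ry":0,"rz":0.18,"hand":85},{"x":0,"y":0,"z":0,"rx":0,"ry":0,"rz":0.18,"hand":85},{"x":0,"y":0,"z":0,"rx":0,"ry":0,"rz":0.18,"hand":85},{"x":0,"y":0,"z":0,"rx":0,"ry":0,"rz":0.18,"hand":85},{"x":0,"y":0,"z":0,"rx":0,"ry":0,"rz":0.18,"hand":85},{"x":0,"y":0,"z":0,"rx":0,"ry":0,"rz":0.18,"hand":85},{"x":0,"y":0,"z":0,"rx":0,"ry":0,"rz":0.18,"hand":85},{"x":0,"y":0,"z":0,"rx":0,"ry":0,"rz":0.18,"hand":85},{"x":0,"y":0,"z":0,"rx":0,"ry":0,"rz":0.18,"hand":85},{"x":0,"y":0,"z":0,"rx":0,"ry":0,"rz":0.18,"hand":85},{"x":0,"y":0,"z":0,"rx":0,"ry":0,"rz":0.18,"hand":85},{"x":0,"y":0,"z":0,"rx":0,"ry":0,"rz":0.18,"hand":85},{"x":0,"y":0,"z":0,"rx":0,"ry":0,"rz":0.18,"hand":85},{"x":0,"y":0,"z":0,"rx":0,"ry":0,"rz":0.18,"hand":85},{"x":0,"y":0,"z":0,"rx":0,"ry":0,"rz":0.18,"hand":85},{"x":0,"y":0,"z":0,"rx":0,"ry":0,"rz":0.18,"hand":85},{"x":0,"y":0,"z":0,"rx":0,"ry":0,"rz":0,"hand":85}]'; cat >w.py <<'E'
import sys
from h import *
from scipy.spatial.transform import Rotation as Ro
# w.py x y z toolyangle : shift/turn needed in tool axes
x,y,z,a=map(float,sys.argv[1:])
s=sense();R=Ro.from_euler('xyz',s['tcp_rot']).as_matrix()
print('clock',s['clock'],'pos',s['eef_pos'].round(1),'yang',np.arctan2(R[1,1],R[0,1]).round(3),'q1,q6',s['qpos'][[0,5]].round(2),'F',s['contact_force'].round(1),'tilt',R[:,2].round(3))
print('shift',(R.T@(np.array([x,y,z])-s['eef_pos'])).round(1))
d=-(a-np.arctan2(R[1,1],R[0,1]));print('rz',((d+np.pi)%(2*np.pi)-np.pi).round(3))
E
python3 w.py 533.5 160 60 -1.98
```

```text
clock: 1.58
eef_pos: [535.6, 160.2, 231.2]
tcp_rot: [3.142, -0.0, 2.68]
contact_force: [0.9, -0.3, -0.5]
opening: 0.998
grasp_force: 0.0
clock: 3.82
eef_pos: [534.9, 161.5, 231.2]
tcp_rot: [3.141, 0.0, -0.379]
contact_force: [0.5, -0.1, -0.2]
opening: 0.992
grasp_force: 0.0
clock 3.825 pos [534.9 161.5 231.2] yang -1.95 q1,q6 [0.29 2.24] F [ 0.5 -0.1 -0.2] tilt [-0. -0. -1.]
shift [ -0.7   1.9 171.2]
rz 0.03
```

```bash
python3 -m creep '[{"x":0,"y":2,"z":43,"rx":0,"ry":0,"rz":0.03,"hand":85},{"x":0,"y":0,"z":43,"rx":0,"ry":0,"rz":0,"hand":85},{"x":0,"y":0,"z":43,"rx":0,"ry":0,"rz":0,"hand":85},{"x":0,"y":0,"z":42,"rx":0,"ry":0,"rz":0,"hand":85},{"x":0,"y":0,"z":0,"rx":0,"ry":0,"rz":0,"hand":85},{"x":0,"y":0,"z":0,"rx":0,"ry":0,"rz":0,"hand":40},{"x":0,"y":0,"z":0,"rx":0,"ry":0,"rz":0,"hand":40},{"x":0,"y":0,"z":0,"rx":0,"ry":0,"rz":0,"hand":40},{"x":0,"y":0,"z":0,"rx":0,"ry":0,"rz":0,"hand":40},{"x":0,"y":0,"z":0,"rx":0,"ry":0,"rz":0,"hand":40}]' 40; python3 w.py 533.5 160 60 -1.98
```

```text
clock: 5.08
eef_pos: [535.6, 160.1, 62.4]
tcp_rot: [-3.139, -0.003, -0.41]
contact_force: [-0.7, 0.2, 4.9]
opening: 0.58
grasp_force: 40.6
clock 5.075 pos [535.6 160.1  62.4] yang -1.98 q1,q6 [0.29 2.27] F [-0.7  0.2  4.9] tilt [ 0.003  0.001 -1.   ]
shift [-1.9  1.   2.4]
rz -0.0
```

Opening is 49.5 mm, so it holds the 50 mm sides as intended. Next: lift, turn and look.

```bash
python3 -m creep '[{"x":0,"y":0,"z":-25,"rx":0,"ry":0,"rz":0,"hand":40},{"x":0,"y":0,"z":-30,"rx":0,"ry":0,"rz":0,"hand":40},{"x":0,"y":0,"z":0,"rx":0,"ry":0,"rz":-0.15,"hand":40},{"x":0,"y":0,"z":0,"rx":0,"ry":0,"rz":-0.15,"hand":40},{"x":0,"y":0,"z":0,"rx":0,"ry":0,"rz":-0.15,"hand":40},{"x":0,"y":0,"z":0,"rx":0,"ry":0,"rz":-0.15,"hand":40},{"x":0,"y":0,"z":0,"rx":0,"ry":0,"rz":-0.15,"hand":40},{"x":0,"y":0,"z":0,"rx":0,"ry":0,"rz":-0.15,"hand":40},{"x":0,"y":0,"z":0,"rx":0,"ry":0,"rz":-0.15,"hand":40},{"x":0,"y":0,"z":0,"rx":0,"ry":0,"rz":-0.15,"hand":40},{"x":0,"y":0,"z":0,"rx":0,"ry":0,"rz":-0.15,"hand":40},{"x":0,"y":0,"z":0,"rx":0,"ry":0,"rz":-0.15,"hand":40},{"x":0,"y":0,"z":0,"rx":0,"ry":0,"rz":-0.15,"hand":40},{"x":0,"y":0,"z":0,"rx":0,"ry":0,"rz":-0.15,"hand":40},{"x":0,"y":0,"z":0,"rx":0,"ry":0,"rz":-0.15,"hand":40},{"x":0,"y":0,"z":0,"rx":0,"ry":0,"rz":0,"hand":40}]'
python3 -c "
from h import *
snap('scene','s3',(250,100,430,235),4.4)
c,s=np.cos(1.538),np.sin(1.538)
J=lambda x,y,z:[537.5+c*x-s*y,86+s*x+c*y,z]
print('target centre x=92',J(92,0,0))"
python3 w.py 537 178 60 -0.033
```

```text
clock: 7.08
eef_pos: [534.8, 159.8, 116.5]
tcp_rot: [3.14, -0.001, 1.539]
contact_force: [-0.1, -0.4, -0.4]
opening: 0.579
grasp_force: 42.1
target centre x=92 [np.float64(540.5167212001833), np.float64(177.95052687831844), 0]
clock 7.125 pos [534.7 159.8 116.3] yang -0.034 q1,q6 [0.29 0.32] F [-0.6  1.1 -1.4] tilt [ 0.002  0.    -1.   ]
shift [18.2  1.6 56.3]
rz -0.001
```

View pics/s3.png

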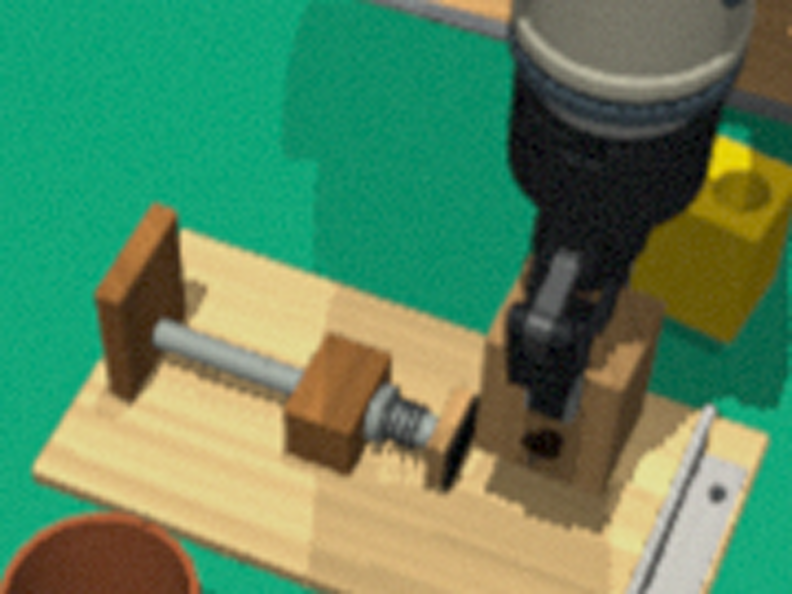

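The leaf print now faces the jig's -y side, so the hole side faces the stamp. Next: place at jig x ≈ 88, y = 0, release, back off and look.

```bash
python3 -m creep '[{"x":7,"y":2.6,"z":0,"rx":0,"ry":0,"rz":0,"hand":40},{"x":7.4,"y":2.6,"z":10,"rx":0,"ry":0,"rz":0,"hand":40},{"x":0,"y":0,"z":15,"rx":0,"ry":0,"rz":0,"hand":40},{"x":0,"y":0,"z":15,"rx":0,"ry":0,"rz":0,"hand":40},{"x":0,"y":0,"z":10,"rx":0,"ry":0,"rz":0,"hand":40},{"x":0,"y":0,"z":4,"rx":0,"ry":0,"rz":0,"hand":40},{"x":0,"y":0,"z":0,"rx":0,"ry":0,"rz":0,"hand":40},{"x":0,"y":0,"z":0,"rx":0,"ry":0,"rz":0,"hand":40}]'; python3 w.py 540.4 174 60 -0.033
```

```text
clock: 8.12
eef_pos: [539.1, 173.4, 62.4]
tcp_rot: [-3.14, 0.001, 1.54]
contact_force: [-9.4, -2.4, 21.9]
opening: 0.585
grasp_force: 44.4
clock 8.125 pos [539.1 173.4  62.4] yang -0.031 q1,q6 [0.31 0.34] F [-9.4 -2.4 21.9] tilt [-0.002 -0.001 -1.   ]
shift [0.6 1.3 2.4]
rz 0.002
```

```bash
python3 -m creep '[{"x":0,"y":0,"z":-1,"rx":0,"ry":0,"rz":0,"hand":85},{"x":0,"y":0,"z":0,"rx":0,"ry":0,"rz":0,"hand":85},{"x":0,"y":0,"z":0,"rx":0,"ry":0,"rz":0,"hand":85},{"x":0,"y":0,"z":-30,"rx":0,"ry":0,"rz":0,"hand":85},{"x":0,"y":0,"z":-30,"rx":0,"ry":0,"rz":0,"hand":85},{"x":0,"y":0,"z":-30,"rx":0,"ry":0,"rz":0,"hand":85},{"x":-48,"y":0,"z":0,"rx":0,"ry":0,"rz":0,"hand":0},{"x":-48,"y":0,"z":0,"rx":0,"ry":0,"rz":0,"hand":0},{"x":-48,"y":0,"z":0,"rx":0,"ry":0,"rz":0,"hand":0},{"x":-48,"y":0,"z":0,"rx":0,"ry":0,"rz":0,"hand":0},{"x":-48,"y":0,"z":0,"rx":0,"ry":0,"rz":0,"hand":0},{"x":-48,"y":0,"z":0,"rx":0,"ry":0,"rz":0,"hand":0},{"x":-5,"y":0,"z":0,"rx":0,"ry":0,"rz":0,"hand":0}]'
python3 -c "
from h import *
snap('top','t4',(235,165,385,260),5.3)"
python3 w.py 533.4 -100 55 -0.033
```

```text
clock: 9.75
eef_pos: [530.7, -121.5, 152.1]
tcp_rot: [3.142, 0.0, 1.537]
contact_force: [0.2, 0.0, 0.1]
opening: 0.001
grasp_force: 0.0
clock 9.8 pos [ 530.7 -120.6  152.1] yang -0.034 q1,q6 [-0.23 -0.19] F [-0.3  0.4  0. ] tilt [-0. -0. -1.]
shift [20.7  2.1 97.1]
rz -0.001
```

View pics/t4.png

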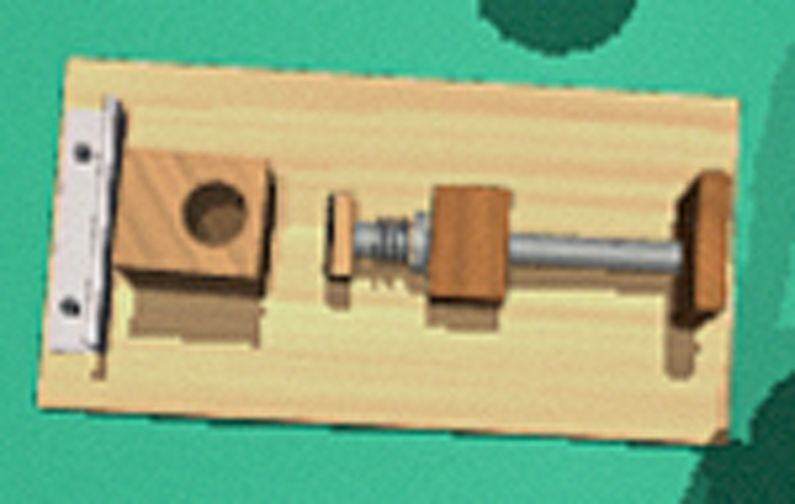

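The block stands squarely with the hole side (hole at crop (215,213)) facing the stamp. I'll compare its centreline with the stamp's and the board's in this picture.

```bash
python3 -c "
from h import *
np.set_printoptions(precision=1,suppress=True)
T=lambda u,v,z:at('top',235+u/5.3,165+v/5.3,z)
c,s=np.cos(1.542),np.sin(1.542)
def J(p): d=p[:2]-[536,83.7]; return np.array([c*d[0]+s*d[1],-s*d[0]+c*d[1]])
for n,z,P in [('block',92,[(122,150),(268,158),(263,282),(115,267)]),('hole',92,[(215,213)]),('stamp',53,[(331,193),(353,193),(352,278),(331,278)]),('guide',50,[(434,185),(510,187),(503,300),(430,297)]),('paddle',94,[(712,173),(728,175),(722,314),(696,312)]),('fence',52,[(115,97),(100,350)])]:
  p=np.array([J(T(*q,z)) for q in P]);print(n,p.ravel(),p.mean(0))
  if n=='block': d=p[0]+p[3]-p[1]-p[2];print('block yaw-jig',np.arctan2(d[1],d[0])); d=p[3]-p[0]+p[2]-p[1];print(np.arctan2(-d[0],d[1]))
im=cv2.imread('pics/t4.png');cv2.imwrite('pics/t4b.png',cv2.resize(im[80:400,60:460],None,fx=2,fy=1.85))
"
```

```text
block [116.1 -24.2  55.2 -24.4  53.7  27.8 115.   25. ] [85.  1.]
block yaw-jig -0.021383729695301525
0.024815583349558606
hole [75.6  0.1] [75.6  0.1]
stamp [ 29.3 -17.6  19.8 -18.2  17.9  19.1  27.   19.6] [23.5  0.8]
guide [-15.3 -24.3 -48.7 -25.3 -48.1  24.6 -16.3  25.1] [-32.1   0. ]
paddle [-131.1  -28.6 -137.9  -28.1 -137.2   30.7 -126.3   30.4] [-133.2    1.1]
fence [126.2 -54.8 123.7  56.1] [125.    0.6]
```

View pics/t4b.png

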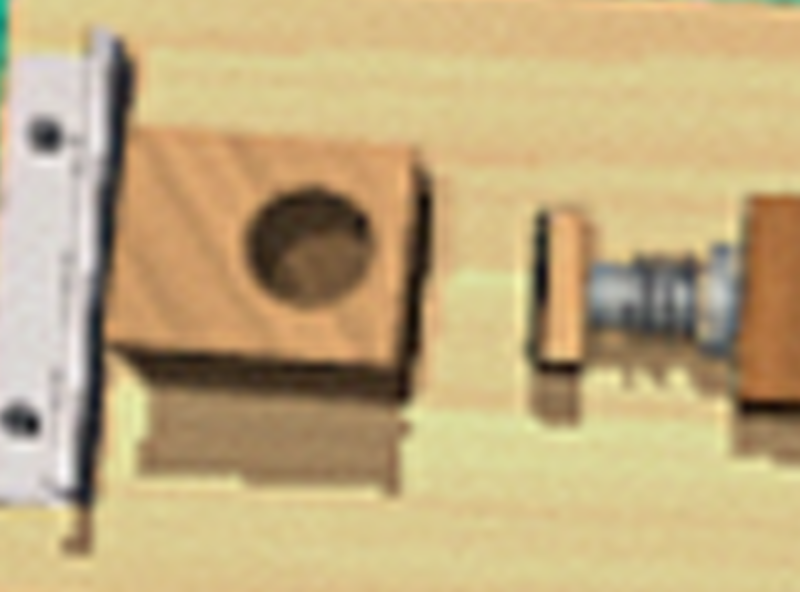

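The block's centre is at jig (85, 0.5), square to within about 0.02 rad, and centred on the stamp within ~1 mm. I'll go down behind the paddle and advance to just short of contact.

```bash
python3 -m creep '[{"x":0,"y":2,"z":36,"rx":0,"ry":0,"rz":0,"hand":0},{"x":0,"y":0,"z":36,"rx":0,"ry":0,"rz":0,"hand":0},{"x":0,"y":0,"z":36,"rx":0,"ry":0,"rz":0,"hand":0},{"x":20,"y":0,"z":0,"rx":0,"ry":0,"rz":0,"hand":0},{"x":20,"y":0,"z":0,"rx":0,"ry":0,"rz":0,"hand":0},{"x":5,"y":0,"z":0,"rx":0,"ry":0,"rz":0,"hand":0},{"x":0,"y":0,"z":0,"rx":0,"ry":0,"rz":0,"hand":0}]' 40; python3 w.py 534 -16 44 -0.033; for i in 1 2; do python3 -m creep '[{"x":5,"y":0,"z":0,"rx":0,"ry":0,"rz":0,"hand":0},{"x":5,"y":0,"z":0,"rx":0,"ry":0,"rz":0,"hand":0},{"x":0,"y":0,"z":0,"rx":0,"ry":0,"rz":0,"hand":0}]'; done
```

```text
clock: 10.68
eef_pos: [535.0, -73.3, 45.4]
tcp_rot: [3.14, 0.0, 1.541]
contact_force: [-1.3, -0.1, 0.3]
opening: 0.0
grasp_force: 0.0
clock 10.675 pos [535.  -73.3  45.4] yang -0.029 q1,q6 [-0.14 -0.11] F [-1.3 -0.1  0.3] tilt [ 0.002 -0.    -1.   ]
shift [57.2 -2.7  1.4]
rz 0.004
clock: 11.05
eef_pos: [534.6, -64.0, 44.4]
tcp_rot: [3.141, 0.0, 1.54]
contact_force: [-0.2, -1.5, 0.2]
opening: 0.002
grasp_force: 0.0
clock: 11.42
eef_pos: [534.9, -53.7, 44.3]
tcp_rot: [-3.142, -0.0, 1.54]
contact_force: [0.1, -1.9, 0.7]
opening: -0.002
grasp_force: 0.0
```

```bash
python3 -m creep '[{"x":5,"y":0,"z":0,"rx":0,"ry":0,"rz":0,"hand":0},{"x":5,"y":0,"z":0,"rx":0,"ry":0,"rz":0,"hand":0},{"x":0,"y":0,"z":0,"rx":0,"ry":0,"rz":0,"hand":0}]'|grep -E "eef|cont"; for i in 1 2 3 4 5 6; do python3 -m creep '[{"x":3,"y":0,"z":0,"rx":0,"ry":0,"rz":0,"hand":0},{"x":0,"y":0,"z":0,"rx":0,"ry":0,"rz":0,"hand":0},{"x":0,"y":0,"z":0,"rx":0,"ry":0,"rz":0,"hand":0}]'|grep -E "eef|cont"; done
```

```text
eef_pos: [535.2, -43.7, 44.2]
contact_force: [0.1, -1.6, 0.2]
eef_pos: [535.3, -41.1, 44.3]
contact_force: [0.3, -2.3, -0.7]
eef_pos: [535.3, -38.0, 44.3]
contact_force: [0.3, -2.4, 0.2]
eef_pos: [535.5, -35.0, 44.3]
contact_force: [0.8, -3.0, -0.2]
eef_pos: [535.5, -32.0, 44.3]
contact_force: [0.7, -2.3, -0.5]
eef_pos: [535.6, -29.1, 44.3]
contact_force: [1.6, -5.2, 0.1]
eef_pos: [535.7, -26.4, 44.3]
contact_force: [0.1, -6.8, 0.4]
```

The force knee, where the block meets the fence, is at y ≈ -31.7. Target y ≈ -17.5, at about 13.5 N total.

```bash
for i in 1 2 3; do python3 -m creep '[{"x":3,"y":0,"z":0,"rx":0,"ry":0,"rz":0,"hand":0},{"x":0,"y":0,"z":0,"rx":0,"ry":0,"rz":0,"hand":0},{"x":0,"y":0,"z":0,"rx":0,"ry":0,"rz":0,"hand":0}]'|grep -E "eef|cont"; done; python3 -c "
from h import *
F=[]
snap('scene','s5',(250,140,430,265),4.4)
for i in range(6): F.append(sense()['contact_force']);grab_frame('top')
snap('top','t5',(235,165,385,260),5.3)
print(np.mean(F,0),sense()['eef_pos'],sense()['clock'])"
```

```text
eef_pos: [535.8, -23.7, 44.3]
contact_force: [0.5, -9.0, -0.0]
eef_pos: [535.9, -20.9, 44.3]
contact_force: [-0.4, -10.4, -0.4]
eef_pos: [536.0, -18.2, 44.3]
contact_force: [-0.0, -13.8, 0.7]
[  0.13802477 -13.02939541  -0.2441421 ] [535.93661444 -18.23578178  44.28720354] 15.575
```

View pics/s5.png

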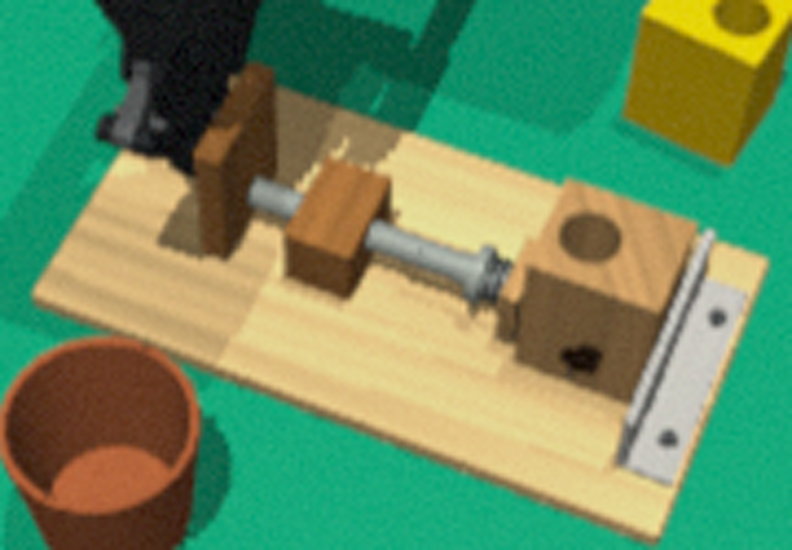

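View pics/t5.png

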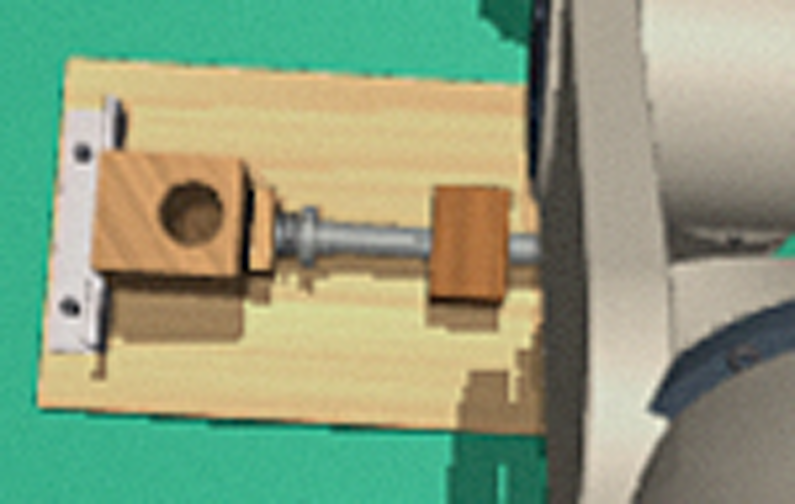

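The block is pressed flat against the fence at crop (100,215), with the stamp centred on the hole side and the cushion about half squeezed. The mean push is 13.0 N. Taking off about 3.3 N for the return spring leaves about 9.7 N on the block. The bystanders show no sign of having moved. Handing in.

```bash
python3 -c "
from rig import *
print(sign_off())"
```

```text
the job is handed in; nothing more can be done
None
```

The job is handed in: the block stands flat with its hole side to the stamp and is pressed squarely against the fence with an estimated 9.7 N (measured push less the return spring), the arm touching only the paddle, at about 15.6 s of the 43 s allowed.

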